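# Load a plaster medallion into the drying tunnel on a peel and set the fan selector

### The arm

A 7-joint arm with a two-finger parallel gripper is mounted at the origin on the work surface. World frame = base frame: x ahead of the robot, y to its left, z up, the work surface at z = 0. Lengths are in m, angles in degrees, forces in N, time in s.
With the tool pointing down it reaches from about 0.425 to 0.925 m from the base axis. Payload 6.8 kg.
Tool frame: the origin (TCP) lies at the very end of the fingers, on their centre line; the grasp point (between the pads) lies 19 mm behind it; z points along the fingers, y is the line along which they close (so a half turn about z gives the same grasp; the last joint's range is limited). The gripper opens to 85 mm and grips with 20 to 120 N. Pads are 22 mm wide; open, the fingers measure 114 mm over their backs; the gripper's body (76 mm by 85 mm) begins 54 mm behind the grasp point. The pads swing forward as they close: fully open they stand 13 mm farther back than shut.
Start: joints at [-6.194, 27.33, 1.283, 89.118, -0.659, 63.558, -4.761], TCP at [0.675, 0, 0.203] pointing down, gripper open.
Joint ranges: [-169.35, 169.35], [-19.33, 120.38], [-80.79, 83.38], [13.8, 139.57], [-78.32, 258.32], [9.67, 109.79], [-169.56, 169.56]. Speed limits (degrees/s): [136.94, 136.94, 180, 180, 180, 180, 180].

### API

Orientations are given as a 3x3 rotation matrix whose columns are the frame's x, y, z axes.
In Python, from rig import r gives the robot as it stands.
- The arm moves only by the tool servo_tool, never from a script. Its arguments are lists of equal length, an entry for each row: "slide": the shift along the tool's x, y, z in cm, a list of three; "turn": the turn, a rotation vector about the tool's x, y, z in rad, a list of three. In form: {"slide": [[tx, ty, tz], ...], "turn": [[ax, ay, az], ...]}. A call has 1 to 10 rows; each row shifts and turns the commanded pose from where the row before left it, along the tool's axes as they then stand; what a row does not reach is not made up. A row lasts 1/12 s, in which the tool goes at most 41.7 mm and 7.16 degrees, less where a joint would pass 70% of its speed; a pose out of reach is approached as far as the arm can. A call is refused whole if a number of a shift passes 4.17 or a number of a turn 0.125, either way. A call with a gripper value outside its range is refused whole. "grip" is the opening, from 0 (shut) to 1 (fully open), set as the call begins (left out, the last holds). The fingers move at their own pace and stop on an object; "newtons" is the grip in N (left out, the last holds). Time passes only in rows, so rows that do not move let the fingers close. It gives the time, the measured TCP pose, the force, the opening and the grip force at its end, in the units of the state.
- r.state(): the state, without advancing time (a new reading comes with each control period).
- r.capture(name): name is "scene" or "side" or "wrist"; returns the picture (384x512x3 uint8, red, green, blue); there is no depth.
- r.calibration(name): a dict with "vfov" (degrees; the focal length in pixels is half the picture's height over the tangent of half this angle, whatever the lens; pixels are square), "cx", "cy" (the principal point, pixels), "pose" (4x4, takes a point from camera to world coordinates). Camera axes: x right, y up, looking along -z (the intrinsics and any distortion apply to the point x, -y, -z); pixel columns grow to the right and rows downward; lengths in m; the calibration is good to about 2 mm. A picture is of the moment at which its call begins: read the wrist's pose just before it. calibration takes no time and is no camera call; for the wrist camera it gives the pose at the moment of the call.
- r.close_job(): hands the job in; it is judged then, once.
Trained networks look in the newest picture that a camera, given by its name, has taken for a name from the list of things; names that differ only in an ending like _2 or _b are one class to them, and where a whole thing is asked for, a point or a joint stands for the part that bears it (a point fixed in the world has none). Each returns a list of dicts, best first, with "p" (0 to 1); they miss things now and then, are a little off and sometimes report something else, mostly with a low value. They report only what shows in the picture. A call takes as long as a camera call.
- r.boxes_of(label, camera): "at" ([x, y, z] in m, in world coordinates, good to about 4 mm: the middle of the surface that is visible of it).
- r.outline_of(label, camera): "region" (384x512 bool, what is visible of it).
- r.spot_point(label, camera): "at" ([x, y, z] in m, in world coordinates, good to about 4 mm: a listed point, or the origin of a listed thing).
The state is a dict: "t": time; "joint_positions": joint angles; "qvel": joint speeds; "joint_efforts": joint torques, N m; "tcp_pos": TCP position; "orientation": TCP orientation; "force": force on the tool from outside, world axes, zero at the start; "wrist_torque": the same for the moment, N m; "finger_gap": finger opening in m; "finger_force": force on a finger pad.
Only numpy, scipy, OpenCV 4.12 (cv2) and the standard library are available. Lean on these libraries where they do the work, as an engineer would, in place of code of your own. Each camera call takes 0.05 s, during which the arm holds its last target. There are 200 camera calls.

### The job

Draw the peel out of the rack and lay it down on the open bench, then lay the plaster medallion flat on the middle of its blade. Take the peel by its handle, carry the medallion level into the clear drying tunnel and leave it there, still lying on the blade, centred over the orange ring; then turn the fan selector to the fourth click from off. Let go of everything and leave the other things on the bench where they are.

Things in the scene. Friction and masses are not known exactly. Their poses are not given: they have to be found in the camera images.
- rack: Fixed wooden rack, at right. Origin on the bench under its middle; open mouth at its +y, 65 mm away. Board 162 (x) x 130 mm (y), underside 60 mm up, stock on it up to 150 mm high; slot between side panels 138 mm wide. At the start the peel's handle is wholly under the board and about 90 mm of the blade sticks out of the mouth, so the peel must be drawn out by the blade.
- peel_handle (a point): Centre of the handle of the loose peel (flat lifter, 200 mm long, 130 g, flat underside). Handle: dark wooden bar 100 mm long (y) x 24 mm wide (x) x 26 mm high; this point is 13 mm above the underside. +y points along the peel from handle to blade, z up.
- peel_blade (a point): Centre of the top face of the peel's steel blade: 100 mm long (y), 50 mm wide (x), 10 mm thick. It lies 100 mm from the handle's centre along +y; the free end is 50 mm further. Axes as peel_handle. The bare blade can be gripped across its width; the medallion, once on it, overhangs both edges.
- medallion_center (a point): Centre (half-way up) of the loose plaster medallion: off-white disc with a terracotta rosette on top, 64 mm diameter, 18 mm thick, 85 g, flat on the bench at the start; z is its axis. It may be at any of three places in a row with the bottle and the mug.
- dryer: Fixed drying unit, at left. Origin on the bench under the middle of its clear tunnel; mouth at its -y, 65 mm away. Tunnel: 100 mm clear width (x), 130 mm deep (y -65 to 65), walls 6 mm, roof underside 85 mm and top 91 mm up; the bench is its floor. Behind it (y 65 to 185) the blue control box, 130 mm wide, top at 110 mm, with the fan selector on top at x 0, y 125 mm.
- dryer_spot (a point): Centre of the flat orange ring (80 mm diameter) on the bench in the tunnel, 55 mm inside the mouth, at bench height. Axes as the dryer's.
- selector_grip (a point): On the vertical axis of the fan selector at the height to grip, 138 mm above the bench. The knob is a black bar 62 mm long, 16 mm wide, from 120 to 154 mm above the bench, on a grey disc of 68 mm diameter. The frame turns with the knob: bar along its x, white pointer line on the -x half, z up.
- selector (a joint): Fan selector angle, rad: 0 at off (stop, pointer at the red dot on the dryer's -x side), growing clockwise seen from above. Clicks every 0.5236 rad (30 degrees), marked by white dots; let go, it settles into the nearest click. Fourth click 2.094; far stop at the seventh, 3.665. Starts between off and the second click. Takes under 0.1 N m.
- bottle: Bystander: loose bottle 56 mm diameter, 150 mm tall; origin under its middle.
- mug: Bystander: loose blue ceramic cup, 68 mm diameter, 85 mm tall; origin under its middle.
- offcut: Bystander: loose marble block 70 x 50 x 40 mm; origin under its middle.
- jar: Bystander: loose jar 70 mm diameter, 80 mm tall; origin under its middle.
- chisel: Bystander: loose short chisel 130 mm long, under 30 mm high, lying along its x axis; origin under its middle.

How it is judged:
By the outcome, as a careful person would: the job done as asked, in the order asked, and still so for the second after the job is handed in, with the robot touching nothing.
It also fails if it takes over 72 s, if anything falls off the work surface, if the arm or the gripper's body presses on something with over 40 N, if the wrist force passes 120 N, or if a joint passes its speed limit or range.

## Working session

There is one attempt and no reset: what is moved stays moved. The work goes in short steps, Python scripts to look and compute and a tool call to move; the robot and the scene stay as the last step left them, time stands still between calls to the robot, and variables do not carry over. Pictures are saved under pics/ and viewed, at most 10 in all, crops included, and the job is handed in when it is done.

Besides the shell and the picture viewer there is one more tool, called after "Request:" as name(argument=value, ...), one argument or row to a line, values as JSON. servo_tool: Moves the arm, as the interface text tells. Its arguments: {"type":"object","properties":{"slide":{"type":"array","items":{"type":"array","items":{"type":"number"}}},"turn":{"type":"array","items":{"type":"array","items":{"type":"number"}}},"grip":{"type":"number"},"newtons":{"type":"number"}},"required":["slide","turn"]}

```bash
ls; mkdir -p pics
python3 - <<'E'
from rig import r
import cv2,numpy as np
for c in("scene","side"):
    im=r.capture(c); cv2.imwrite(f"pics/{c}0.png",im[:,:,::-1])
    for l in["rack","peel_handle","peel_blade","medallion_center","dryer","dryer_spot","selector_grip","bottle","mug","offcut","jar","chisel"]:
        d=r.spot_point(l,c)
        print(c,l,[(np.round(e["at"],3).tolist(),round(e["p"],2), {k:v for k,v in e.items() if k not in("at","p")}) for e in d[:2]])
print(r.state()["t"])
E
```

```text
pics
scene rack [([0.676, 0.005, -0.003], 0.28, {})]
scene peel_handle []
scene peel_blade []
scene medallion_center [([0.676, -0.127, 0.012], 0.84, {}), ([0.474, 0.224, 0.002], 0.69, {})]
scene dryer [([0.47, 0.227, 0.004], 0.96, {}), ([0.691, -0.27, 0.001], 0.34, {})]
scene dryer_spot [([0.467, 0.217, 0.0], 0.62, {})]
scene selector_grip [([0.487, 0.346, 0.139], 0.6, {})]
scene bottle [([0.692, -0.27, 0.002], 0.61, {}), ([0.486, 0.346, 0.138], 0.46, {})]
scene mug [([0.677, 0.125, 0.002], 0.6, {})]
scene offcut [([0.694, -0.271, -0.002], 0.75, {})]
scene jar [([0.694, 0.255, 0.001], 0.77, {})]
scene chisel [([0.487, -0.478, -0.0], 0.53, {})]
side rack [([0.493, -0.328, 0.0], 0.63, {})]
side peel_handle []
side peel_blade [([0.472, -0.229, 0.011], 0.81, {})]
side medallion_center [([0.67, -0.124, 0.009], 0.78, {})]
side dryer [([0.467, 0.228, 0.0], 0.6, {})]
side dryer_spot [([0.467, 0.215, 0.003], 0.87, {})]
side selector_grip [([0.485, 0.347, 0.138], 0.77, {})]
side bottle [([0.677, 0.0, 0.001], 0.94, {})]
side mug [([0.674, 0.121, -0.001], 0.63, {})]
side offcut [([0.693, -0.276, -0.003], 0.74, {}), ([0.489, -0.479, 0.001], 0.17, {})]
side jar [([0.694, 0.255, 0.003], 0.59, {})]
side chisel [([0.489, -0.482, -0.004], 0.85, {})]
1.3
```

View pics/scene0.png

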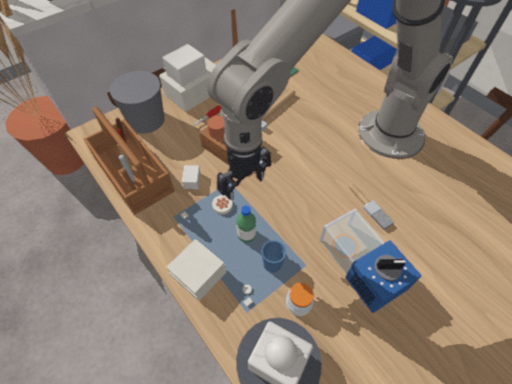

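View pics/side0.png

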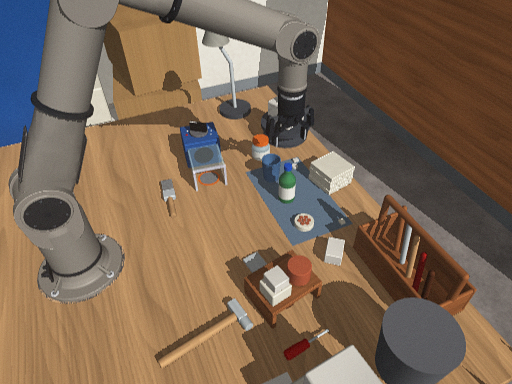

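Scene: the medallion is at (222,205), the bottle at (246,225), the mug at (273,257) and the dryer around (365,250) with the selector at (390,265). Side: the blade shows at (258,261) sticking out of the rack at (283,290), and a brush-like item lies near (170,195). Next I'll work out the yaws and the brush position.

```bash
cat > h.py <<'E'
from rig import r
import numpy as np, cv2
def pix2world(c,uv,z,cal=None):
    k=cal or r.calibration(c); f=192/np.tan(np.radians(k["vfov"]/2)); T=np.array(k["pose"])
    out=[]
    for u,v in np.atleast_2d(uv):
        d=T[:3,:3]@np.array([(u-k["cx"])/f,-(v-k["cy"])/f,-1]); o=T[:3,3]
        out.append(o+d*(z-o[2])/d[2])
    return np.array(out)
def togo(p,R=None):
    s=r.state(); return np.round(100*np.array(s["orientation"]).T@(np.array(p)-s["tcp_pos"]),2)
E
python3 - <<'E'
from h import *
np.set_printoptions(precision=3,suppress=True)
s=r.state(); print(s["t"],s["tcp_pos"],"\n",np.array(s["orientation"]),s["finger_gap"])
print({k:v for k,v in r.calibration("side").items() if k!="pose"}, r.calibration("wrist"))
print("brush",pix2world("scene",[(370,205),(388,225),(350,185)],0.01), pix2world("side",[(165,182),(171,213)],0.01))
print("togo over blade",togo([0.47,-0.20,0.25]))
for l,z in(("peel_blade",0.01),):
    d=r.outline_of(l,"side")[0]; print(d["p"]); m=d["region"].astype(np.uint8)
    c=max(cv2.findContours(m,0,1)[0],key=cv2.contourArea); q=cv2.approxPolyDP(c,2,True)[:,0]
    print(q.tolist(),pix2world("side",q,z))
E
```

```text
1.3 [0.675 0.    0.203] 
 [[ 0.  1.  0.]
 [ 1. -0.  0.]
 [ 0.  0. -1.]] 0.08522841408693818
{'vfov': 52.499880296593055, 'cx': 260.45820928288566, 'cy': 191.05088963266408} {'vfov': 62.90682820192854, 'cx': 253.03767180159525, 'cy': 195.4177155475667, 'pose': array([[ 1.   ,  0.001,  0.   ,  0.675],
       [-0.001,  0.957,  0.291,  0.075],
       [ 0.   , -0.291,  0.957,  0.373],
       [ 0.   ,  0.   ,  0.   ,  1.   ]])}
brush [[0.304 0.169 0.01 ]
 [0.316 0.252 0.01 ]
 [0.297 0.075 0.01 ]] [[0.314 0.247 0.01 ]
 [0.295 0.089 0.01 ]]
togo over blade [-20.   -20.5   -4.75]
0.62
[[256, 253], [243, 259], [252, 271], [265, 264]] [[ 0.485 -0.178  0.01 ]
 [ 0.441 -0.182  0.01 ]
 [ 0.449 -0.232  0.01 ]
 [ 0.493 -0.225  0.01 ]]
```

Request:
servo_tool(
  slide=[
    [-1.2,-1.3,0],
    [-2.5,-2.6,0],
    [-2.5,-2.6,0],
    [-2.5,-2.6,0],
    [-2.5,-2.6,0],
    [-2.5,-2.6,0],
    [-2.5,-2.6,0],
    [-2.5,-2.6,0],
    [-1.3,-1.3,0],
    [0,0,0],
  ],
  turn=[
    [0,0,0],
    [0,0,0],
    [0,0,0],
    [0,0,0],
    [0,0,0],
    [0,0,0],
    [0,0,0],
    [0,0,0],
    [0,0,-0.08],
    [0,0,-0.08],
  ],
  grip=0.8,
)

```text
t: 2.18
tcp_pos: [0.4632, -0.2043, 0.2028]
orientation: [[-0.156, 0.988, -0.001], [0.988, 0.156, -0.001], [-0.001, -0.001, -1.0]]
force: [0.9, -0.8, -0.3]
finger_gap: 0.0681
finger_force: 0.0
```

Request:
servo_tool(
  slide=[
    [0,0,0],
    [0,0,0],
  ],
  turn=[
    [0,0,0],
    [0,0,0],
  ],
)

```text
t: 2.35
tcp_pos: [0.4673, -0.1998, 0.2028]
orientation: [[-0.157, 0.988, 0.001], [0.988, 0.157, 0.0], [0.0, 0.001, -1.0]]
force: [-0.1, 1.0, -0.4]
finger_gap: 0.0683
finger_force: 0.0
```

Run:
```python
from h import *
np.set_printoptions(precision=3,suppress=True)
s=r.state(); print(s["t"],s["tcp_pos"],"\n",np.array(s["orientation"]),s["finger_gap"])
cal=r.calibration("wrist"); im=r.capture("wrist"); cv2.imwrite("pics/w1.png",im[:,:,::-1])
print(r.spot_point("peel_blade","wrist")[:1], r.spot_point("rack","wrist")[:1])
for d in r.outline_of("peel_blade","wrist")[:1]:
    print(d["p"]); m=d["region"].astype(np.uint8)
    c=max(cv2.findContours(m,0,1)[0],key=cv2.contourArea); q=cv2.approxPolyDP(c,4,True)[:,0]
    print(q.tolist(),pix2world("wrist",q,0.01,cal))
```

```text
2.35 [ 0.467 -0.2    0.203] 
 [[-0.157  0.988  0.001]
 [ 0.988  0.157  0.   ]
 [ 0.     0.001 -1.   ]] 0.06825654088841185
[{'at': [0.4723, -0.2267, 0.012], 'p': 0.82}] [{'at': [0.4984, -0.3295, 0.0023], 'p': 0.85}]
0.81
[[235, 144], [236, 224], [246, 228], [247, 236], [264, 236], [265, 227], [275, 224], [276, 146]] [[ 0.443 -0.177  0.01 ]
 [ 0.458 -0.275  0.01 ]
 [ 0.471 -0.279  0.01 ]
 [ 0.474 -0.289  0.01 ]
 [ 0.496 -0.286  0.01 ]
 [ 0.495 -0.274  0.01 ]
 [ 0.506 -0.268  0.01 ]
 [ 0.49  -0.172  0.01 ]]
```

View pics/w1.png

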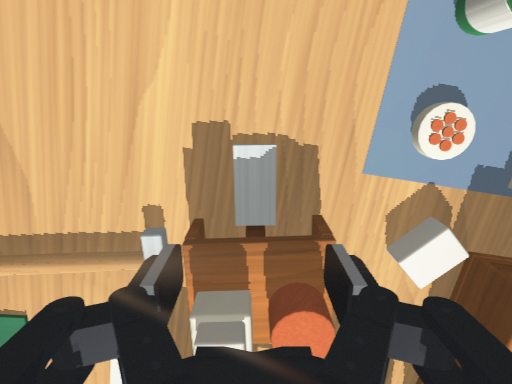

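The blade shows at columns 235-276, rows 144-225, aligned with the tool, and the rack mouth is at row 236. The medallion is at (443,130). I'll descend onto the outer half of the blade.

Request:
servo_tool(
  slide=[
    [0,0.25,2.0],
    [0,0,3.0],
    [0,0,3.0],
    [0,0,3.0],
    [0,0,3.0],
    [0,0,2.5],
    [0,0,2.0],
    [0,0,1.3],
    [0,0,0.3],
    [0,0,0],
  ],
  turn=[
    [0,0,0],
    [0,0,0],
    [0,0,0],
    [0,0,0],
    [0,0,0],
    [0,0,0],
    [0,0,0],
    [0,0,0],
    [0,0,0],
    [0,0,0],
  ],
)

```text
t: 3.38
tcp_pos: [0.4692, -0.1989, 0.0006]
orientation: [[-0.16, 0.987, -0.002], [0.987, 0.16, 0.001], [0.001, -0.002, -1.0]]
force: [0.2, -0.2, 0.4]
finger_gap: 0.0684
finger_force: 0.0
```

Request:
servo_tool(
  slide=[
    [0,0,0],
    [0,0,0],
    [0,0,0],
    [0,0,0],
    [0,0,0],
    [0,0,0],
  ],
  turn=[
    [0,0,0],
    [0,0,0],
    [0,0,0],
    [0,0,0],
    [0,0,0],
    [0,0,0],
  ],
  grip=0.3,
  newtons=50,
)

```text
t: 3.88
tcp_pos: [0.4697, -0.1997, 0.0019]
orientation: [[-0.159, 0.987, 0.001], [0.987, 0.159, -0.0], [-0.0, 0.001, -1.0]]
force: [-0.1, -0.0, -0.1]
finger_gap: 0.0257
finger_force: 0.0
```

Request:
servo_tool(
  slide=[
    [0,0,0],
    [0,0,0],
    [0,0,0],
    [0,0,0],
  ],
  turn=[
    [0,0,0],
    [0,0,0],
    [0,0,0],
    [0,0,0],
  ],
  grip=0.75,
)

```text
t: 4.22
tcp_pos: [0.4695, -0.1996, 0.0015]
orientation: [[-0.159, 0.987, 0.0], [0.987, 0.159, 0.0], [-0.0, 0.0, -1.0]]
force: [-0.6, 0.9, 0.5]
finger_gap: 0.0641
finger_force: 0.0
```

Run:
```python
from h import *
im=r.capture("wrist"); cv2.imwrite("pics/w2.png",im[:,:,::-1])
print(r.state()["finger_gap"],r.state()["force"],r.spot_point("peel_blade","wrist")[:1])
```

```text
0.06408081498184891 [-0.3832913  -0.06718048  0.06806731] [{'at': [0.4757, -0.2251, 0.0117], 'p': 0.64}]
```

View pics/w2.png

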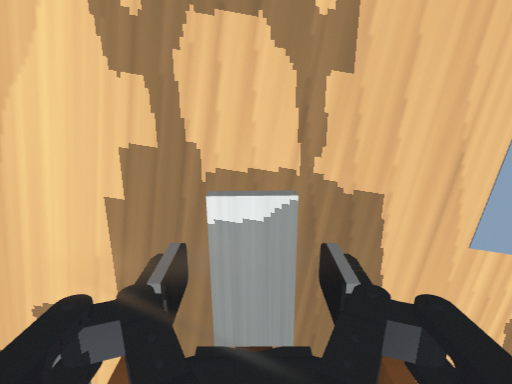

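The blade (207-297 px) lies between the fingers (tips about 185 and 320 px) but they closed above it. I'll go lower and close again.

Request:
servo_tool(
  slide=[
    [0,0,0.4],
    [0,0,0.4],
    [0,0,0],
  ],
  turn=[
    [0,0,0],
    [0,0,0],
    [0,0,0],
  ],
)

```text
t: 4.57
tcp_pos: [0.4689, -0.1994, -0.0074]
orientation: [[-0.159, 0.987, -0.001], [0.987, 0.159, 0.0], [0.001, -0.001, -1.0]]
force: [-0.7, 1.0, 0.9]
finger_gap: 0.064
finger_force: 0.0
```

Request:
servo_tool(
  slide=[
    [0,0,0],
    [0,0,0],
    [0,0,0],
    [0,0,0],
    [0,0,0],
  ],
  turn=[
    [0,0,0],
    [0,0,0],
    [0,0,0],
    [0,0,0],
    [0,0,0],
  ],
  grip=0.4,
)

```text
t: 4.98
tcp_pos: [0.4696, -0.1996, -0.0064]
orientation: [[-0.159, 0.987, 0.0], [0.987, 0.159, -0.0], [-0.0, 0.0, -1.0]]
force: [-0.1, 0.4, -0.3]
finger_gap: 0.034
finger_force: 0.0
```

Run:
```python
from h import *
im=r.capture("wrist"); a=im[150:384]; b=r.capture("side")[200:320,190:330]
b=cv2.resize(b,(512,439)); cv2.imwrite("pics/w3.png",np.vstack([a[:160],b])[:,:,::-1])
s=r.state();print(s["finger_gap"],s["force"],s["tcp_pos"])
```

```text
0.03401421795315686 [0.27168468 0.17782184 0.28463739] [ 0.46959755 -0.1996062  -0.00639464]
```

View pics/w3.png

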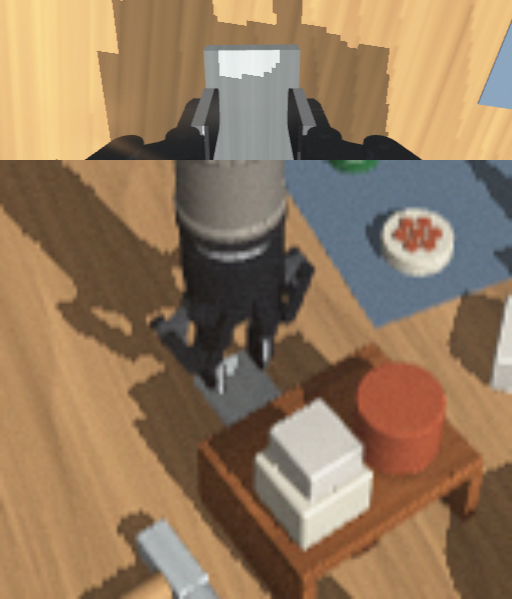

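The fingertips are still above the blade (image 205-300 px wide, tips inside it). I'll probe downward gently until they touch it, to learn the true tip height.

Request:
servo_tool(
  slide=[
    [0,0,0.2],
    [0,0,0.1],
    [0,0,0],
  ],
  turn=[
    [0,0,0],
    [0,0,0],
    [0,0,0],
  ],
)

```text
t: 5.33
tcp_pos: [0.4693, -0.1995, -0.0098]
orientation: [[-0.159, 0.987, -0.0], [0.987, 0.159, 0.0], [0.0, -0.0, -1.0]]
force: [0.7, -0.0, 0.0]
finger_gap: 0.0339
finger_force: 0.0
```

Request:
servo_tool(
  slide=[
    [0,0,0.2],
    [0,0,0.1],
    [0,0,0],
  ],
  turn=[
    [0,0,0],
    [0,0,0],
    [0,0,0],
  ],
)

```text
t: 5.58
tcp_pos: [0.4693, -0.1995, -0.0128]
orientation: [[-0.159, 0.987, -0.0], [0.987, 0.159, 0.0], [0.0, -0.0, -1.0]]
force: [-0.5, 0.7, 0.2]
finger_gap: 0.0343
finger_force: 0.0
```

Request:
servo_tool(
  slide=[
    [0,0,0.2],
    [0,0,0.2],
    [0,0,0],
  ],
  turn=[
    [0,0,0],
    [0,0,0],
    [0,0,0],
  ],
)

```text
t: 5.83
tcp_pos: [0.4692, -0.1995, -0.0169]
orientation: [[-0.159, 0.987, -0.001], [0.987, 0.159, 0.0], [0.0, -0.0, -1.0]]
force: [0.6, -0.6, 0.5]
finger_gap: 0.0344
finger_force: 0.0
```

Request:
servo_tool(
  slide=[
    [0,0,0.2],
    [0,0,0.2],
    [0,0,0],
  ],
  turn=[
    [0,0,0],
    [0,0,0],
    [0,0,0],
  ],
)

```text
t: 6.08
tcp_pos: [0.4696, -0.1996, -0.0196]
orientation: [[-0.159, 0.987, 0.0], [0.987, 0.159, 0.0], [0.0, 0.0, -1.0]]
force: [-4.1, 2.1, 14.0]
finger_gap: 0.0339
finger_force: 7.2
```

Contact is at TCP z = -0.0195, so the real fingertips sit about 29 mm above the reported TCP. I'll lift, open, go down to match and close.

Request:
servo_tool(
  slide=[
    [0,0,-0.7],
    [0,0,0],
    [0,0,0],
    [0,0,0],
    [0,0,0],
    [0,0,0.8],
    [0,0,0.5],
    [0,0,0.1],
    [0,0,0],
  ],
  turn=[
    [0,0,0],
    [0,0,0],
    [0,0,0],
    [0,0,0],
    [0,0,0],
    [0,0,0],
    [0,0,0],
    [0,0,0],
    [0,0,0],
  ],
  grip=0.72,
)

```text
t: 6.83
tcp_pos: [0.4688, -0.1994, -0.0284]
orientation: [[-0.159, 0.987, -0.002], [0.987, 0.159, 0.001], [0.001, -0.002, -1.0]]
force: [0.1, -0.5, 1.0]
finger_gap: 0.0615
finger_force: 0.0
```

Request:
servo_tool(
  slide=[
    [0,0,0],
    [0,0,0],
    [0,0,0],
    [0,0,0],
    [0,0,0],
  ],
  turn=[
    [0,0,0],
    [0,0,0],
    [0,0,0],
    [0,0,0],
    [0,0,0],
  ],
  grip=0.4,
)

```text
t: 7.25
tcp_pos: [0.4695, -0.1996, -0.0273]
orientation: [[-0.159, 0.987, 0.0], [0.987, 0.159, 0.0], [0.0, 0.0, -1.0]]
force: [-0.5, 0.7, 2.7]
finger_gap: 0.048
finger_force: 51.7
```

Request:
servo_tool(
  slide=[
    [1.0,0,0],
    [2.0,0,0],
    [2.0,0,0],
    [2.0,0,0],
    [2.0,0,0],
    [2.0,0.5,0],
    [2.0,0.5,0],
    [2.0,0.5,0],
    [2.0,0.5,0],
    [2.0,0.5,0],
  ],
  turn=[
    [0,0,0],
    [0,0,0],
    [0,0,0],
    [0,0,0],
    [0,0,0],
    [0,0,0],
    [0,0,0],
    [0,0,0],
    [0,0,0],
    [0,0,0],
  ],
)

```text
t: 8.08
tcp_pos: [0.4637, -0.0068, -0.0274]
orientation: [[-0.159, 0.987, 0.0], [0.987, 0.159, -0.0], [-0.0, 0.0, -1.0]]
force: [0.0, -0.9, 0.3]
finger_gap: 0.0483
finger_force: 51.7
```

Request:
servo_tool(
  slide=[
    [0,0.3,0],
    [0,0,0],
    [0,0,0],
    [0,0,0],
    [0,0,0],
    [0,0,0],
    [0,0,0],
    [0,0,0],
  ],
  turn=[
    [0,0,0],
    [0,0,0.06],
    [0,0,0.06],
    [0,0,0.06],
    [0,0,0.06],
    [0,0,0.06],
    [0,0,0],
    [0,0,0],
  ],
)

```text
t: 8.75
tcp_pos: [0.467, -0.008, -0.0274]
orientation: [[0.138, 0.99, 0.0], [0.99, -0.138, -0.0], [-0.0, 0.0, -1.0]]
force: [-0.6, -0.3, 3.3]
finger_gap: 0.0485
finger_force: 51.9
```

Request:
servo_tool(
  slide=[
    [0,0,0],
    [0,0,0],
    [0,0,0],
    [0,0,-1.5],
    [0,0,-3.5],
    [0,0,-4.0],
    [0,0,-4.0],
    [0,0,-3.0],
  ],
  turn=[
    [0,0,0],
    [0,0,0],
    [0,0,0],
    [0,0,0],
    [0,0,0],
    [0,0,0],
    [0,0,0],
    [0,0,0],
  ],
  grip=0.75,
)

```text
t: 9.42
tcp_pos: [0.4673, -0.0078, 0.1353]
orientation: [[0.139, 0.99, 0.002], [0.99, -0.139, 0.0], [0.0, 0.002, -1.0]]
force: [1.0, -0.7, -0.5]
finger_gap: 0.0642
finger_force: 0.0
```

Request:
servo_tool(
  slide=[
    [-0.6,1.5,0],
    [-1.2,3.1,0],
    [-1.2,3.1,0],
    [-1.2,3.1,0],
    [-1.2,3.1,0],
    [-1.2,3.1,0],
    [-1.2,3.1,0],
    [-0.8,2.0,0],
  ],
  turn=[
    [0,0,0],
    [0,0,0],
    [0,0,0],
    [0,0,0],
    [0,0,0],
    [0,0,0],
    [0,0,0],
    [0,0,0],
  ],
  grip=1,
)

```text
t: 10.08
tcp_pos: [0.6757, -0.1256, 0.1321]
orientation: [[0.14, 0.99, 0.001], [0.99, -0.14, -0.001], [-0.001, 0.001, -1.0]]
force: [0.7, 0.4, 0.5]
finger_gap: 0.0854
finger_force: 0.0
```

Request:
servo_tool(
  slide=[
    [0,0,0],
    [0,0,0],
    [0,0,0],
    [0,0,0],
    [0,0,0],
    [0,0,0],
    [0,0,0],
    [0,0,0],
    [0,0,0],
    [0,0,0],
  ],
  turn=[
    [0,0,-0.11],
    [0,0,-0.12],
    [0,0,-0.12],
    [0,0,-0.12],
    [0,0,-0.12],
    [0,0,-0.12],
    [0,0,-0.12],
    [0,0,-0.12],
    [0,0,0],
    [0,0,0],
  ],
)

```text
t: 10.92
tcp_pos: [0.6734, -0.1238, 0.1322]
orientation: [[-0.722, 0.692, -0.001], [0.692, 0.722, 0.0], [0.001, -0.0, -1.0]]
force: [0.2, -0.2, -0.5]
finger_gap: 0.0855
finger_force: 0.0
```

Run:
```python
from h import *
np.set_printoptions(precision=4,suppress=True)
s=r.state(); print(s["t"],s["tcp_pos"])
im=r.capture("wrist"); cv2.imwrite("pics/w4.png",im[:,:,::-1])
for l in("medallion_center",):
    d=r.spot_point(l,"wrist")[:1]; print(d, togo(d[0]["at"]) if d else 0)
r.capture("side")
for l in("medallion_center","peel_blade","peel_handle"):
    print(l,r.spot_point(l,"side")[:1])
```

```text
10.9167 [ 0.6734 -0.1238  0.1322]
[] 0
medallion_center [{'at': [0.667, -0.1262, 0.0091], 'p': 0.52}]
peel_blade []
peel_handle [{'at': [0.4479, -0.1328, 0.0142], 'p': 0.7}]
```

Request:
servo_tool(
  slide=[
    [0,-0.2,1.8],
    [0,0,3.0],
    [0,0,3.0],
    [0,0,3.0],
    [0,0,2.5],
    [0,0,1.8],
    [0,0,0.8],
    [0,0,0.3],
    [0,0,0],
    [0,0,0],
  ],
  turn=[
    [0,0,0],
    [0,0,0],
    [0,0,0],
    [0,0,0],
    [0,0,0],
    [0,0,0],
    [0,0,0],
    [0,0,0],
    [0,0,0],
    [0,0,0],
  ],
)

```text
t: 12.05
tcp_pos: [0.6734, -0.1252, -0.0282]
orientation: [[-0.724, 0.69, 0.002], [0.69, 0.724, -0.0], [-0.002, 0.001, -1.0]]
force: [0.3, 0.3, -0.1]
finger_gap: 0.0853
finger_force: 0.0
```

Request:
servo_tool(
  slide=[
    [0,0,0],
    [0,0,0],
    [0,0,0],
    [0,0,0],
    [0,0,0],
  ],
  turn=[
    [0,0,0],
    [0,0,0],
    [0,0,0],
    [0,0,0],
    [0,0,0],
  ],
  grip=0.6,
  newtons=25,
)

```text
t: 12.47
tcp_pos: [0.6734, -0.1252, -0.0277]
orientation: [[-0.724, 0.69, 0.002], [0.69, 0.724, -0.0], [-0.002, 0.002, -1.0]]
force: [-1.6, 0.1, 5.7]
finger_gap: 0.063
finger_force: 26.9
```

Request:
servo_tool(
  slide=[
    [0,0,-1.5],
    [0,0,-3.0],
    [0,0,-3.0],
    [1.5,-0.5,-0.5],
    [3.0,-1.1,0],
    [3.0,-1.1,0],
    [3.0,-1.1,0],
    [3.0,-1.1,0],
    [3.0,-1.1,0],
    [2.5,-1.0,0],
  ],
  turn=[
    [0,0,0],
    [0,0,0],
    [0,0,0],
    [0,0,0],
    [0,0,0],
    [0,0,0],
    [0,0,0],
    [0,0,0],
    [0,0,0],
    [0,0,0],
  ],
)

```text
t: 13.3
tcp_pos: [0.4845, -0.0439, 0.0515]
orientation: [[-0.725, 0.689, 0.0], [0.689, 0.725, 0.0], [-0.0, 0.0, -1.0]]
force: [-0.2, 0.2, -0.1]
finger_gap: 0.0628
finger_force: 28.2
```

Request:
servo_tool(
  slide=[
    [1.5,-0.6,0],
    [1.0,-0.4,0],
    [0,0,0],
    [0,0,0],
  ],
  turn=[
    [0,0,0],
    [0,0,0],
    [0,0,0],
    [0,0,0],
  ],
)

```text
t: 13.63
tcp_pos: [0.4626, -0.0348, 0.0513]
orientation: [[-0.724, 0.689, 0.002], [0.689, 0.724, -0.0], [-0.001, 0.001, -1.0]]
force: [1.0, 0.6, -1.6]
finger_gap: 0.063
finger_force: 28.2
```

Run:
```python
from h import *
np.set_printoptions(precision=4,suppress=True)
s=r.state(); print(s["t"],s["tcp_pos"],s["finger_gap"])
a=r.capture("wrist")
for l in("medallion_center","peel_blade","peel_handle"): print(l,"wrist",r.spot_point(l,"wrist")[:1])
b=r.capture("side")
for l in("medallion_center","peel_blade","peel_handle"): print(l,"side",r.spot_point(l,"side")[:1])
b=cv2.resize(b[150:270,150:330],(512,341),interpolation=cv2.INTER_CUBIC)
cv2.imwrite("pics/w5.png",np.vstack([a[100:354],b])[:,:,::-1])
```

```text
13.6333 [ 0.4626 -0.0348  0.0513] 0.06304551973421749
medallion_center wrist []
peel_blade wrist [{'at': [0.4641, -0.0345, 0.0116], 'p': 0.82}]
peel_handle wrist [{'at': [0.4501, -0.1316, 0.0103], 'p': 0.92}]
medallion_center side [{'at': [0.4601, -0.0408, 0.0139], 'p': 0.71}]
peel_blade side [{'at': [0.4592, -0.0344, 0.0103], 'p': 0.73}]
peel_handle side [{'at': [0.4507, -0.1332, 0.0118], 'p': 0.68}]
```

View pics/w5.png

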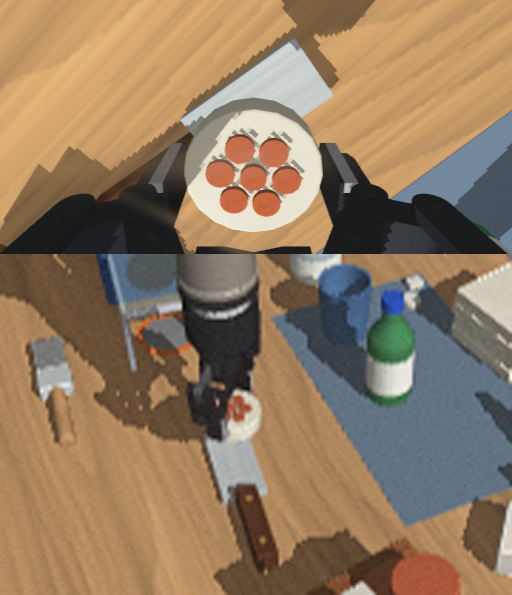

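The held medallion is centred at about (254,265) in the wrist image, roughly 4-5 mm ahead of the tool centre. The blade is below it and the handle extends toward (165,290). I'll shift back 4 mm and lower.

Request:
servo_tool(
  slide=[
    [-0.4,0.1,0.5],
    [0,0,1.5],
    [0,0,1.5],
    [0,0,1.5],
    [0,0,1.0],
    [0,0,0.5],
    [0,0,0.2],
    [0,0,0],
    [0,0,0],
  ],
  turn=[
    [0,0,0],
    [0,0,0],
    [0,0,0],
    [0,0,0],
    [0,0,0],
    [0,0,0],
    [0,0,0],
    [0,0,0],
    [0,0,0],
  ],
)

```text
t: 14.78
tcp_pos: [0.4655, -0.0368, -0.0161]
orientation: [[-0.724, 0.69, 0.001], [0.69, 0.724, 0.0], [-0.001, 0.001, -1.0]]
force: [0.4, 1.0, -1.3]
finger_gap: 0.0629
finger_force: 28.2
```

Request:
servo_tool(
  slide=[
    [0,0,0.1],
    [0,0,0.1],
    [0,0,0],
  ],
  turn=[
    [0,0,0],
    [0,0,0],
    [0,0,0],
  ],
)

```text
t: 15.03
tcp_pos: [0.4657, -0.0367, -0.0178]
orientation: [[-0.724, 0.69, 0.001], [0.69, 0.724, 0.0], [-0.001, 0.001, -1.0]]
force: [-1.2, -0.2, 3.9]
finger_gap: 0.0625
finger_force: 28.5
```

Request:
servo_tool(
  slide=[
    [0,0,0],
    [0,0,0],
    [0,0,0],
    [0,0,-1.0],
    [0,0,-2.5],
    [0,0,-4.0],
    [0,0,-4.0],
    [0,0,-4.0],
    [0,0,0],
  ],
  turn=[
    [0,0,0],
    [0,0,0],
    [0,0,0],
    [0,0,0],
    [0,0,0],
    [0,0,0.1],
    [0,0,0.12],
    [0,0,0.12],
    [0,0,0.12],
  ],
  grip=1,
)

```text
t: 15.78
tcp_pos: [0.4697, -0.0367, 0.1442]
orientation: [[-0.337, 0.942, 0.012], [0.942, 0.337, 0.002], [-0.003, 0.012, -1.0]]
force: [0.9, 0.1, -0.2]
finger_gap: 0.0856
finger_force: 0.0
```

Request:
servo_tool(
  slide=[
    [0,0,0],
    [0,0,0],
    [0,0,0],
    [0,0,0],
    [-3.5,0,0],
    [-3.5,0,0],
    [0,0,0],
    [0,0,0],
  ],
  turn=[
    [0,0,0.12],
    [0,0,0.12],
    [0,0,0.12],
    [0,0,0.12],
    [0,0,0],
    [0,0,0],
    [0,0,0],
    [0,0,0],
  ],
)

```text
t: 16.45
tcp_pos: [0.4554, -0.1079, 0.1371]
orientation: [[0.134, 0.991, 0.0], [0.991, -0.134, -0.0], [-0.0, 0.0, -1.0]]
force: [0.5, 0.8, -1.2]
finger_gap: 0.0859
finger_force: 0.0
```

Run:
```python
from h import *
np.set_printoptions(precision=4,suppress=True)
s=r.state(); print(s["t"],s["tcp_pos"],s["finger_gap"],np.array(s["orientation"])[:2,:2].tolist())
cal=r.calibration("wrist"); a=r.capture("wrist"); cv2.imwrite("pics/w6.png",a[:,:,::-1])
for l,z in(("medallion_center",.028),("peel_handle",.026),("peel_blade",0.01)):
    print(l,"wrist",[(np.round(e["at"],4),e["p"]) for e in r.spot_point(l,"wrist")[:1]])
    if z==.01: continue
    for d in r.outline_of(l,"wrist")[:1]:
        c=max(cv2.findContours(d["region"].astype(np.uint8),0,1)[0],key=cv2.contourArea); m=cv2.minAreaRect(c)
        print(m, pix2world("wrist",[m[0]],z,cal), pix2world("wrist",cv2.boxPoints(m),z,cal).tolist())
```

```text
16.45 [ 0.4554 -0.1079  0.1371] 0.08588109251934228 [[0.1339666624137783, 0.9909857711220417], [0.9909858383238529, -0.1339666381408595]]
medallion_center wrist [(array([ 0.4967, -0.3302,  0.0022]), 0.58)]
((255.5, 102.5000228881836), (74.95333099365234, 74.95333099365234), 45.0) [[ 0.4676 -0.0362  0.028 ]] [[0.42265136269337755, -0.030085106344072292, 0.028000000000000025], [0.47309397847054485, 0.004942644130020518, 0.028000000000000025], [0.5125051822846579, -0.04234454415078539, 0.028000000000000025], [0.46150961455752193, -0.08143531333585577, 0.028000000000000025]]
peel_handle wrist [(array([ 0.4473, -0.1281,  0.0153]), 0.71)]
((251.0, 191.0), (128.0, 52.0), 90.0) [[ 0.4529 -0.1143  0.026 ]] [[0.4382217006955927, -0.05310671343422464, 0.026000000000000023], [0.4836018095242036, -0.05930011508841629, 0.026000000000000023], [0.4694473011908812, -0.18356704452209868, 0.026000000000000023], [0.4181049835419755, -0.1765473306008647, 0.026000000000000023]]
peel_blade wrist []
```

View pics/w6.png

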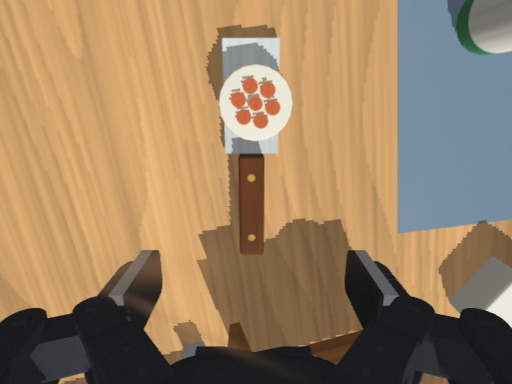

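Here the blade spans rows 38-153 around column 251. The medallion is at (255.5,102.5) and the handle is at columns 239-264, rows 155-253. I'll compute the offsets.

Run:
```python
from h import *
np.set_printoptions(precision=4,suppress=True)
b=pix2world("wrist",[(222,38),(280,38),(277,153),(226,153)],.01); c=b.mean(0)
h=pix2world("wrist",[(240,156),(263,156),(264,245),(239,245)],.026); 
print(b[:,:2],"blade c",c,"handle front",h[:2].mean(0),h[2:].mean(0))
y=(b[0]+b[1]-b[2]-b[3])/2; print("len",np.linalg.norm(y),"w",np.linalg.norm(b[0]-b[1]),np.linalg.norm(b[2]-b[3])); y/=np.linalg.norm(y); x=np.array([y[1],-y[0],0])
m=pix2world("wrist",[(255.5,102.5)],.028)[0]; print("yaw",np.degrees(np.arctan2(-y[0],y[1])),"med off x,y mm",1e3*(m-c)@x,1e3*(m-c)@y)
hc=c-.1*y; g=hc-.022*y; print("handle c",hc,"grip",g,"togo",togo([g[0],g[1],-.03]))
```

```text
[[ 0.4461  0.0231]
 [ 0.4956  0.0167]
 [ 0.4824 -0.0817]
 [ 0.4343 -0.0754]] blade c [ 0.4646 -0.0293  0.01  ] handle front [ 0.4584 -0.0787  0.026 ] [ 0.4469 -0.1661  0.026 ]
len 0.09925389781208858 w 0.04986723607519869 0.0485285089176318
yaw -7.245185468384769 med off x,y mm 3.6970026823799333 -3.440988115364638
handle c [ 0.452  -0.1285  0.01  ] grip [ 0.4492 -0.1503  0.01  ] togo [-4.59 -0.11 16.66]
```

Request:
servo_tool(
  slide=[
    [-2.3,-0.1,1.5],
    [-2.3,0,2.5],
    [0,0,3.0],
    [0,0,3.0],
    [0,0,2.5],
    [0,0,2.0],
    [0,0,1.2],
    [0,0,0.5],
    [0,0,0.1],
    [0,0,0],
  ],
  turn=[
    [0,0,0],
    [0,0,0],
    [0,0,0],
    [0,0,0],
    [0,0,0],
    [0,0,0],
    [0,0,0],
    [0,0,0],
    [0,0,0],
    [0,0,0],
  ],
  grip=0.6,
)

```text
t: 17.58
tcp_pos: [0.4493, -0.1514, -0.0263]
orientation: [[0.129, 0.992, 0.0], [0.992, -0.129, 0.0], [0.0, 0.0, -1.0]]
force: [0.6, -1.3, 0.5]
finger_gap: 0.0515
finger_force: 0.0
```

Request:
servo_tool(
  slide=[
    [0,0,0],
    [0,0,0],
    [0,0,0],
    [0,0,0],
    [0,0,0],
    [0,0,0],
  ],
  turn=[
    [0,0,0],
    [0,0,0],
    [0,0,0],
    [0,0,0],
    [0,0,0],
    [0,0,0],
  ],
  grip=0.15,
  newtons=80,
)

```text
t: 18.08
tcp_pos: [0.4497, -0.1517, -0.0253]
orientation: [[0.129, 0.992, 0.002], [0.992, -0.129, -0.0], [0.0, 0.002, -1.0]]
force: [-0.8, -0.4, 6.5]
finger_gap: 0.0226
finger_force: 78.7
```

Request:
servo_tool(
  slide=[
    [0,0,-0.2],
    [0,0,-0.5],
    [0,0,-0.6],
    [0,0,-0.5],
    [0,0,-0.2],
    [0,0,0],
    [0,0,0],
  ],
  turn=[
    [0,0,0],
    [0,0,0],
    [0,0,0],
    [0,0,0],
    [0,0,0.01],
    [0,0,0.007],
    [0,0,0],
  ],
)

```text
t: 18.67
tcp_pos: [0.4491, -0.1516, -0.0063]
orientation: [[0.147, 0.989, 0.0], [0.989, -0.147, -0.0], [0.0, 0.0, -1.0]]
force: [0.1, -0.1, -2.3]
finger_gap: 0.0223
finger_force: 78.4
```

Run:
```python
from h import *
s=r.state(); print(s["t"],s["tcp_pos"],s["finger_gap"],s["force"],s["wrist_torque"])
r.capture("wrist"); print(r.spot_point("medallion_center","wrist")[:2],r.spot_point("peel_blade","wrist")[:1])
d=r.outline_of("medallion_center","wrist")[0]["region"].astype(np.uint8)
c=max(cv2.findContours(d,0,1)[0],key=cv2.contourArea); print(cv2.minEnclosingCircle(c), pix2world("wrist",[cv2.minEnclosingCircle(c)[0]],.048))
a=r.capture("side"); cv2.imwrite("pics/s7.png",cv2.resize(a[140:290,130:330],(800,600),interpolation=cv2.INTER_CUBIC)[:,:,::-1])
```

```text
18.6667 [ 0.44913926 -0.15158702 -0.00629449] 0.02233398454349727 [ 0.05770841 -0.05145714 -2.25802349] [-0.13635084  0.04936069 -0.01439726]
[] []
((262.0, 2.0), 90.0223159790039) [[ 0.4674393  -0.04791032  0.048     ]]
```

View pics/s7.png

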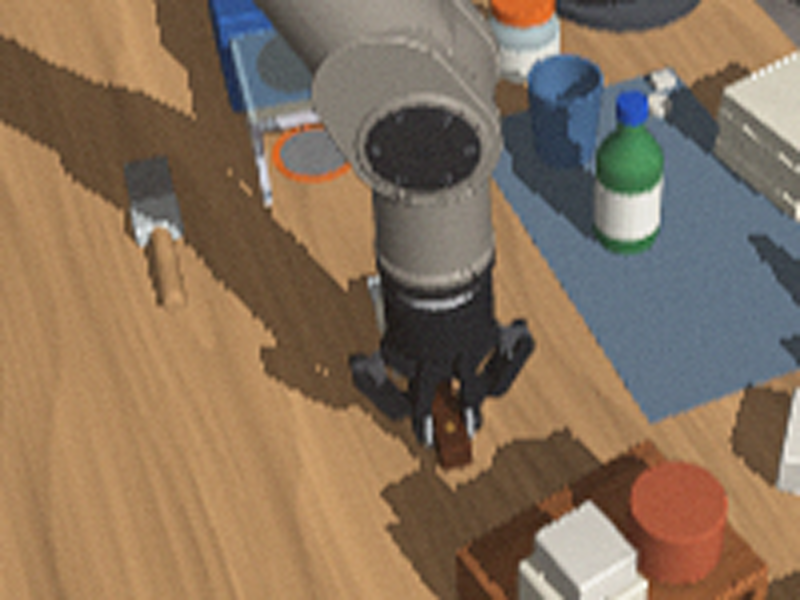

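The peel is lifted clear (2.2 N carried), with the handle in the fingers at (450,430) and the tunnel ring at (315,152). Next I'll carry it toward the tunnel mouth.

Request:
servo_tool(
  slide=[
    [0.6,-0.1,0],
    [1.2,-0.2,0],
    [1.6,-0.3,0],
    [1.6,-0.4,0],
    [1.6,-0.4,0],
    [1.6,-0.4,0],
    [1.6,-0.3,0],
    [1.6,-0.3,0],
    [1.6,-0.2,0],
    [1.0,-0.2,0],
  ],
  turn=[
    [0,0,0],
    [0,0,0],
    [0,0,0],
    [0,0,0],
    [0,0,0],
    [0,0,0],
    [0,0,0],
    [0,0,0],
    [0,0,0],
    [0,0,0],
  ],
)

```text
t: 19.75
tcp_pos: [0.4417, -0.0068, -0.0066]
orientation: [[0.145, 0.99, -0.0], [0.99, -0.145, 0.001], [0.001, -0.0, -1.0]]
force: [0.7, 0.4, -3.3]
finger_gap: 0.0225
finger_force: 78.4
```

Run:
```python
from h import *
s=r.state(); print(s["t"],s["tcp_pos"],s["finger_gap"],s["force"],s["wrist_torque"])
for c in("scene","side"):
    r.capture(c)
    for l in("dryer_spot","dryer","medallion_center","peel_blade","selector_grip"): print(c,l,[(np.round(e["at"],4).tolist(),round(e["p"],2)) for e in r.spot_point(l,c)[:1]])
print(togo([.4471,.1013,-.0063]))
```

```text
19.75 [ 0.44169634 -0.00683639 -0.00660683] 0.022530909960488368 [ 0.74983125  0.38247584 -3.32635066] [-0.12024579 -0.01133573  0.0127548 ]
scene dryer_spot [([0.4702, 0.2142, -0.0015], 0.56)]
scene dryer [([0.4684, 0.2237, 0.0014], 0.78)]
scene medallion_center [([0.4639, 0.1053, 0.0408], 0.81)]
scene peel_blade [([0.4573, 0.1101, 0.0276], 0.54)]
scene selector_grip [([0.485, 0.3448, 0.1359], 0.82)]
side dryer_spot [([0.4642, 0.2156, 0.0036], 0.6)]
side dryer [([0.4663, 0.2265, -0.0002], 0.77)]
side medallion_center [([0.4873, -0.4814, -0.0042], 0.18)]
side peel_blade [([0.4873, -0.4829, -0.0025], 0.49)]
side selector_grip []
[11.03 -1.11 -0.02]
```

Request:
servo_tool(
  slide=[
    [0.6,-0.1,0],
    [1.2,-0.2,0],
    [1.4,-0.2,0],
    [1.4,-0.2,0],
    [1.4,-0.15,0],
    [1.4,-0.1,0],
    [1.4,-0.1,0],
    [1.2,-0.1,0],
    [0.7,0,0],
    [0.3,0,0],
  ],
  turn=[
    [0,0,0],
    [0,0,0],
    [0,0,0],
    [0,0,0],
    [0,0,0],
    [0,0,0],
    [0,0,0],
    [0,0,0],
    [0,0,0],
    [0,0,0],
  ],
)

```text
t: 21.18
tcp_pos: [0.4466, 0.1031, -0.0065]
orientation: [[0.144, 0.99, 0.0], [0.99, -0.144, 0.001], [0.001, 0.0, -1.0]]
force: [-0.4, -1.4, -3.0]
finger_gap: 0.0222
finger_force: 78.4
```

Run:
```python
from h import *
s=r.state(); print(s["t"],s["tcp_pos"],s["finger_gap"],s["force"],s["wrist_torque"])
r.capture("side"); 
for c in("scene",):
    a=r.capture(c)
    for l in("dryer_spot","dryer","medallion_center","peel_blade","peel_handle"): print(c,l,[(np.round(e["at"],4).tolist(),round(e["p"],2)) for e in r.spot_point(l,c)[:1]])
cv2.imwrite("pics/s8.png",cv2.resize(a[190:310,300:460],(800,600),interpolation=cv2.INTER_CUBIC)[:,:,::-1])
```

```text
21.1833 [ 0.44664973  0.10305875 -0.00650326] 0.02217276163276935 [-0.37408258 -1.37767615 -3.02795834] [-0.19440712  0.04119605  0.03538548]
scene dryer_spot [([0.4675, 0.2139, 0.0005], 0.85)]
scene dryer [([0.4712, 0.2259, 0.0035], 0.94)]
scene medallion_center [([0.6957, -0.2693, -0.0007], 0.46)]
scene peel_blade []
scene peel_handle []
```

View pics/s8.png

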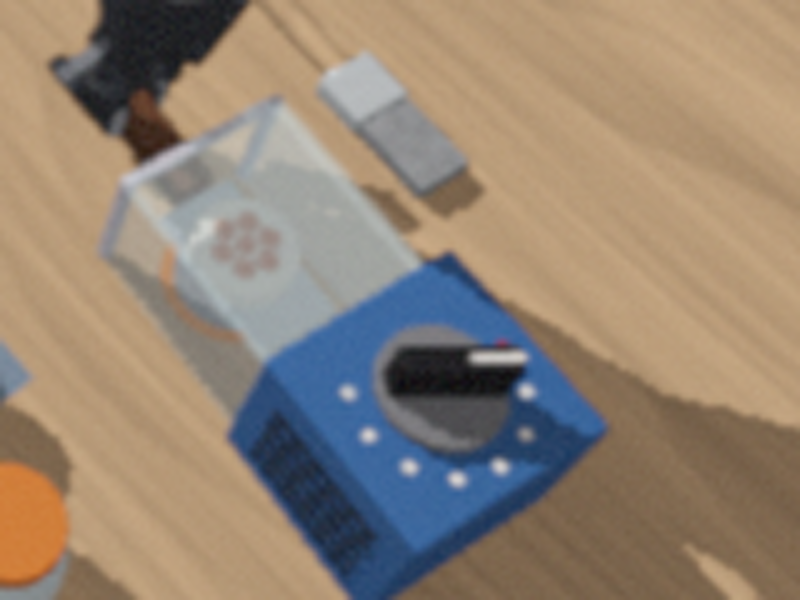

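The medallion shows through the roof at crop (248,243), i.e. full (349.6,238.6). The ring is partly visible below it. The selector's pointer is between the red dot and the first white dot.

Run:
```python
from h import *
np.set_printoptions(precision=4,suppress=True)
P=lambda u,v,z: pix2world("scene",[(300+u/5,190+v/5)],z)[0]
print("med",P(248,243,.047))
# ring: visible arc points fit circle r=.04
pts=np.array([P(*q,0)[:2] for q in[(165,250),(168,280),(185,308),(210,328),(238,338)]])
from scipy.optimize import least_squares
f=least_squares(lambda c:np.linalg.norm(pts-c,axis=1)-.039,[.467,.216]); print("ring",f.x,f.fun)
# knob: pointer line ends at z .154; axis
a,b=P(472,357,.154),P(525,357,.154); l,rr=P(388,372,.154),P(525,366,.154)
print("pointer",a,b,np.degrees(np.arctan2(*(b-a)[[1,0]])),"bar",np.degrees(np.arctan2(*(rr-l)[[1,0]])),(l+rr)/2)
for q in[(503,345),(527,390),(527,434),(501,467),(457,479),(409,467),(369,435),(347,392)]:
    d=P(*q,.11)[:2]-[.486,.3465]; print(q,np.degrees(np.arctan2(d[1],d[0])).round(1),np.linalg.norm(d).round(3))
```

```text
med [0.4628 0.219  0.047 ]
ring [0.4608 0.2171] [ 0.002  -0.0006 -0.0015 -0.0003  0.002 ]
pointer [0.4798 0.3543 0.154 ] [0.4592 0.3705 0.154 ] 141.78557123237388 bar 144.42469223569066 [0.4908 0.3537 0.154 ]
(503, 345) 169.1 0.051
(527, 390) 140.3 0.052
(527, 434) 113.6 0.053
(501, 467) 86.6 0.051
(457, 479) 58.8 0.049
(409, 467) 30.1 0.045
(369, 435) -1.2 0.042
(347, 392) -34.8 0.041
```

Request:
servo_tool(
  slide=[
    [-0.1,0,0.2],
    [-0.1,0,0.4],
    [0,0,0.4],
    [0,0,0.4],
    [0,0,0.3],
    [0,0,0.15],
    [0,0,0],
    [0,0,0],
  ],
  turn=[
    [0,0,0],
    [0,0,0],
    [0,0,0],
    [0,0,0],
    [0,0,0],
    [0,0,0],
    [0,0,0],
    [0,0,0],
  ],
)

```text
t: 22.2
tcp_pos: [0.4462, 0.0994, -0.0251]
orientation: [[0.146, 0.989, -0.0], [0.989, -0.146, -0.0], [-0.0, -0.0, -1.0]]
force: [-1.1, 0.4, -2.7]
finger_gap: 0.0226
finger_force: 78.6
```

Request:
servo_tool(
  slide=[
    [0.2,0,0.1],
    [0,0,0.1],
    [0,0,0],
  ],
  turn=[
    [0,0,0],
    [0,0,0],
    [0,0,0],
  ],
)

```text
t: 22.45
tcp_pos: [0.4463, 0.0997, -0.0254]
orientation: [[0.148, 0.989, -0.001], [0.989, -0.148, -0.001], [-0.001, -0.001, -1.0]]
force: [-7.3, -6.8, 31.2]
finger_gap: 0.0223
finger_force: 83.1
```

Request:
servo_tool(
  slide=[
    [0,0,-0.15],
    [0,0,0],
    [0,0,0],
  ],
  turn=[
    [0,0,0],
    [0,0,0],
    [0,0,0],
  ],
)

```text
t: 22.7
tcp_pos: [0.4469, 0.1016, -0.0253]
orientation: [[0.147, 0.989, 0.001], [0.989, -0.147, 0.0], [0.0, 0.001, -1.0]]
force: [-0.9, -1.3, 5.6]
finger_gap: 0.0221
finger_force: 79.6
```

Request:
servo_tool(
  slide=[
    [0,0,0],
    [0,0,0],
    [0,0,0],
    [0,0,0],
    [0,0,-1.5],
    [0,0,-3.0],
    [0,0,-4.0],
    [0,0,-4.0],
    [0,0,-4.0],
    [0,0,-4.0],
  ],
  turn=[
    [0,0,0],
    [0,0,0],
    [0,0,0],
    [0,0,0],
    [0,0,0],
    [0,0,0],
    [0,0,0],
    [0,0,0],
    [0,0,0],
    [0,0,0],
  ],
  grip=0.6,
)

```text
t: 23.53
tcp_pos: [0.446, 0.1011, 0.1813]
orientation: [[0.147, 0.989, -0.0], [0.989, -0.147, -0.0], [-0.0, -0.0, -1.0]]
force: [1.7, 0.6, -0.7]
finger_gap: 0.0511
finger_force: 0.0
```

Run:
```python
from h import *
s=r.state(); print(s["t"],s["tcp_pos"],s["finger_gap"],s["joint_positions"])
a=r.capture("scene")
for l in("dryer_spot","medallion_center","peel_blade","peel_handle","selector_grip"): print(l,[(np.round(e["at"],4).tolist(),round(e["p"],2)) for e in r.spot_point(l,"scene")[:1]])
cv2.imwrite("pics/s9.png",cv2.resize(a[190:310,300:460],(800,600),interpolation=cv2.INTER_CUBIC)[:,:,::-1])
```

```text
23.5333 [0.44598982 0.10111382 0.18133046] 0.051096068550868595 [-39.15193457   7.91608184  20.48126872 120.19434693  -3.46946768
  52.45326642 -25.17011232]
dryer_spot [([0.4722, 0.2151, -0.0054], 0.67)]
medallion_center []
peel_blade []
peel_handle [([0.447, 0.1209, 0.0178], 0.63)]
selector_grip [([0.486, 0.3463, 0.1379], 0.81)]
```

View pics/s9.png

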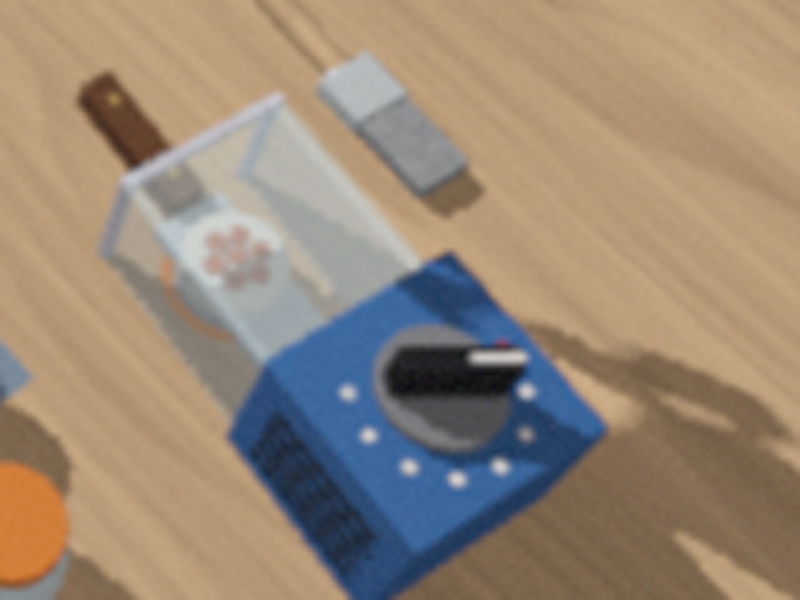

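The medallion lies on the blade over the ring (crop (238,253)). The selector pointer is at about 142° world, i.e. the first click. I'll move over the knob and turn the tool to it.

Request:
servo_tool(
  slide=[
    [1.5,0,0],
    [3.5,0,0],
    [3.5,0.1,0],
    [3.5,0.1,0],
    [3.5,0.1,0],
    [3.5,0,0],
    [3.0,0,0],
    [2.0,0,0],
    [0.8,0,0],
    [0,0,0],
  ],
  turn=[
    [0,0,0],
    [0,0,0],
    [0,0,0],
    [0,0,0],
    [0,0,0],
    [0,0,0],
    [0,0,0],
    [0,0,0],
    [0,0,0],
    [0,0,0],
  ],
)

```text
t: 24.67
tcp_pos: [0.4847, 0.3476, 0.1773]
orientation: [[0.144, 0.99, -0.003], [0.99, -0.144, -0.002], [-0.002, -0.002, -1.0]]
force: [0.5, -0.9, 0.4]
finger_gap: 0.0515
finger_force: 0.0
```

Request:
servo_tool(
  slide=[
    [0,0,0],
    [0,0,0],
    [0,0,0],
    [0,0,0],
    [0,0,0],
    [0,0,0],
    [0,0,0],
    [0,0,0],
    [0,0,0],
    [0,0,0],
  ],
  turn=[
    [0,0,-0.12],
    [0,0,-0.12],
    [0,0,-0.12],
    [0,0,-0.12],
    [0,0,-0.12],
    [0,0,-0.12],
    [0,0,-0.12],
    [0,0,-0.12],
    [0,0,-0.088],
    [0,0,0],
  ],
)

```text
t: 25.5
tcp_pos: [0.4859, 0.3433, 0.1786]
orientation: [[-0.784, 0.621, -0.001], [0.621, 0.784, -0.002], [-0.0, -0.002, -1.0]]
force: [0.2, 0.5, -0.2]
finger_gap: 0.051
finger_force: 0.0
```

Run:
```python
from h import *
np.set_printoptions(precision=4,suppress=True)
s=r.state(); R=np.array(s["orientation"]); print(s["t"],s["tcp_pos"],"ytool deg",np.degrees(np.arctan2(R[1,1],R[0,1])))
print("med",pix2world("scene",[(300+238/5,190+253/5)],.028))
a=r.capture("wrist"); cal=r.calibration("wrist"); print([(e["at"],e["p"]) for e in r.spot_point("selector_grip","wrist")[:1]])
# black knob mask
for d in r.outline_of("selector_grip","wrist")[:1]: 
    c=max(cv2.findContours(d["region"].astype(np.uint8),0,1)[0],key=cv2.contourArea); m=cv2.minAreaRect(c); print(d["p"],m)
w=(a.min(2)>170).astype(np.uint8); n,_,st,ce=cv2.connectedComponentsWithStats(w)
for i in range(1,n):
    if st[i,4]>15: print(st[i],ce[i].round(),pix2world("wrist",[ce[i]],.154,cal)[0][:2])
print(togo([.486,.3464,.102]))
```

```text
25.5 [0.4859 0.3433 0.1786] ytool deg 51.64231851458091
med [[0.4619 0.2158 0.028 ]]
[([0.4858, 0.347, 0.1379], 0.97)]
0.74 ((259.2500305175781, 194.75001525878906), (89.09545135498047, 88.38834381103516), 45.0)
[  31   85   61   57 1289] [ 62. 115.] [0.3626 0.2947]
[   1  113   52   50 1398] [ 26. 138.] [0.3583 0.267 ]
[254 129   9   8  57] [258. 132.] [0.4451 0.381 ]
[286 137   7   7  38] [289. 140.] [0.4607 0.3929]
[306 159   9   8  52] [310. 162.] [0.4801 0.3951]
[256 165   7  40 273] [259. 184.] [0.4712 0.3611]
[   44   168   184   131 10243] [130. 238.] [0.4463 0.269 ]
[313 187   8   8  50] [316. 191.] [0.4979 0.3875]
[304 215   8   7  44] [308. 218.] [0.5097 0.3718]
[283 234   8   7  45] [286. 237.] [0.512  0.3525]
[327 279   7  10  49] [329. 283.] [0.5596 0.3548]
[274 332   8  16  65] [276. 340.] [0.5751 0.2955]
[279 342  11   5  29] [284. 344.] [0.5818 0.298 ]
[105 361  34  23 345] [126. 375.] [0.5278 0.1819]
[0.1  0.15 7.71]
```

The pointer points straight at the first white dot in the wrist view, and the tool is aligned with it. The fourth click is 90° clockwise from there. I'll descend, grip and turn.

Request:
servo_tool(
  slide=[
    [0.1,0.2,1.2],
    [0,0,2.0],
    [0,0,2.0],
    [0,0,1.5],
    [0,0,0.8],
    [0,0,0.2],
    [0,0,0],
  ],
  turn=[
    [0,0,0],
    [0,0,0],
    [0,0,0],
    [0,0,0],
    [0,0,0],
    [0,0,0],
    [0,0,0],
  ],
)

```text
t: 26.23
tcp_pos: [0.486, 0.3483, 0.1018]
orientation: [[-0.784, 0.621, -0.001], [0.621, 0.784, -0.001], [0.0, -0.001, -1.0]]
force: [0.3, 0.3, 0.7]
finger_gap: 0.0516
finger_force: 0.0
```

Request:
servo_tool(
  slide=[
    [0,0,0],
    [0,0,0],
    [0,0,0],
    [0,0,0],
    [0,0,0],
    [0,0,0],
  ],
  turn=[
    [0,0,0],
    [0,0,0],
    [0,0,0],
    [0,0,0],
    [0,0,0],
    [0,0,0],
  ],
  grip=0.1,
  newtons=30,
)

```text
t: 26.73
tcp_pos: [0.4864, 0.3484, 0.1036]
orientation: [[-0.784, 0.621, 0.0], [0.621, 0.784, 0.0], [-0.0, 0.0, -1.0]]
force: [-1.7, -2.5, 5.5]
finger_gap: 0.0153
finger_force: 30.5
```

Request:
servo_tool(
  slide=[
    [0,0,0],
    [0,0,0],
    [0,0,0],
    [0,0,0],
    [0,0,0],
    [0,0,0],
    [0,0,0],
    [0,0,0],
    [0,0,0],
    [0,0,0],
  ],
  turn=[
    [0,0,0.1],
    [0,0,0.11],
    [0,0,0.11],
    [0,0,0.11],
    [0,0,0.11],
    [0,0,0.11],
    [0,0,0.11],
    [0,0,0.11],
    [0,0,0.11],
    [0,0,0.11],
  ],
)

```text
t: 27.57
tcp_pos: [0.4844, 0.3476, 0.1036]
orientation: [[0.193, 0.981, -0.004], [0.981, -0.193, -0.001], [-0.002, -0.003, -1.0]]
force: [-9.1, -4.7, 12.2]
finger_gap: 0.0151
finger_force: 31.4
```

Request:
servo_tool(
  slide=[
    [0,0,0],
    [0,0,0],
    [0,0,0],
    [0,0,0],
    [0,0,0],
    [0,0,0],
    [0,0,0],
  ],
  turn=[
    [0,0,0.11],
    [0,0,0.11],
    [0,0,0.11],
    [0,0,0.1],
    [0,0,0.05],
    [0,0,0],
    [0,0,0],
  ],
)

```text
t: 28.15
tcp_pos: [0.4834, 0.3479, 0.1036]
orientation: [[0.62, 0.785, -0.005], [0.785, -0.62, -0.001], [-0.004, -0.003, -1.0]]
force: [-11.3, -5.0, 15.1]
finger_gap: 0.0154
finger_force: 31.8
```

Request:
servo_tool(
  slide=[
    [0,0,0],
    [0,0,0],
    [0,0,0],
    [0,0,-1.5],
    [0,0,-3.0],
    [0,0,-4.0],
    [0,0,-4.0],
    [0,0,-2.0],
    [0,0,0],
    [0,0,0],
  ],
  turn=[
    [0,0,0],
    [0,0,0],
    [0,0,0],
    [0,0,0],
    [0,0,0],
    [0,0,0],
    [0,0,0],
    [0,0,0],
    [0,0,0],
    [0,0,0],
  ],
  grip=0.6,
)

```text
t: 28.98
tcp_pos: [0.4872, 0.3491, 0.2489]
orientation: [[0.62, 0.784, 0.002], [0.784, -0.62, 0.002], [0.003, 0.0, -1.0]]
force: [-0.3, -0.6, -0.7]
finger_gap: 0.0512
finger_force: 0.0
```

Run:
```python
from h import *
np.set_printoptions(precision=4,suppress=True)
s=r.state(); print(s["t"],s["tcp_pos"],s["force"])
a=r.capture("wrist"); cal=r.calibration("wrist"); print([(e["at"],e["p"]) for e in r.spot_point("selector_grip","wrist")[:1]])
w=(a.min(2)>150).astype(np.uint8); n,_,st,ce=cv2.connectedComponentsWithStats(w)
for i in range(1,n):
    x=pix2world("wrist",[ce[i]],.154 if st[i,4]>100 else .11,cal)[0][:2]; d=x-[.486,.3468]
    if 10<st[i,4]<600 and np.hypot(*d)<.06: print(st[i],x,np.degrees(np.arctan2(d[1],d[0])))
red=(a[:,:,0]>150)&(a[:,:,1]<80)&(a[:,:,2]<120); v,u=np.nonzero(red)
if len(u): print("red",u.mean(),v.mean(),len(u))
r.capture("scene"); r_=[(l,[(np.round(e["at"],4).tolist(),round(e["p"],2)) for e in r.spot_point(l,"scene")[:1]]) for l in("medallion_center","peel_handle","bottle","mug","jar","offcut")]
for q in r_: print(q)
```

```text
28.9833 [0.4872 0.3491 0.2489] [-0.2949 -0.5929 -0.7294]
[([0.4848, 0.3462, 0.1394], 0.85)]
[247 130   7   6  38] [0.5117 0.3856] 56.51442356629005
[224 137   6   6  25] [0.4898 0.3948] 85.47503124313445
[270 136   7   6  34] [0.5258 0.3669] 26.840317618804885
[287 153   7   6  35] [0.5288 0.3433] -4.608765369293779
[208 154   5   6  24] [0.4663 0.3919] 113.58624197027092
[247 157   6  30 149] [0.4942 0.3631] 63.20975655242201
[273 174  11  30  35] [0.5005 0.3219] -59.82343873639778
[293 175   7   7  34] [0.5198 0.3213] -37.01166551934239
[202 177   6   6  28] [0.4468 0.3776] 141.81000712803524
red 241.01612903225808 189.61290322580646 62
('medallion_center', [])
('peel_handle', [([0.4504, 0.1154, 0.0156], 0.47)])
('bottle', [([0.6774, 0.0024, -0.0021], 0.9)])
('mug', [([0.6771, 0.1265, -0.0005], 0.65)])
('jar', [([0.6932, 0.2568, -0.0013], 0.66)])
('offcut', [([0.6967, -0.2668, 0.0012], 0.75)])
```

Run:
```python
from rig import r
print(r.close_job())
```

```text
the job is handed in; nothing more can be done
None
```

The job is handed in: by the camera measurements, the medallion lies on the peel's blade about 2 mm from the centre of the orange ring and about 5 mm off the blade's middle. The selector points at the fourth click, the gripper is open and touching nothing, and the bottle, mug, jar and offcut measured where they were at the start (the chisel was not re-measured), at 29 s of the 72 s allowed.

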